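# Seat the telescopic prop in its tray and draw it out to the next hole

## Robot

A 6-joint arm with a two-finger parallel gripper is mounted at the origin on a cart in front of the work surface, level with it; the furniture and walls round the work are solid. World frame = base frame: x ahead of the robot, y to its left, z up, the work surface at z = 0. Lengths are in mm, angles in rad, forces in N, time in s.
With the tool pointing down it reaches from about 200 to 875 mm from the base axis. Payload 3.4 kg.
Tool frame: the origin (TCP) lies midway between the tips of the shut fingers; the grasp point (between the pads) lies bot.tcp_to_grasp behind it (bot.tcp_to_grasp is the distance from the TCP to the grasp point, in mm); z points along the fingers, y is the direction in which the jaws open and shut (so a half turn about z gives the same grasp; the last joint's range is limited). The gripper opens to 94 mm and grips with 3 to 60 N. Pads are 16 mm wide; open, the fingers measure 119 mm over their backs; the gripper's body (75 mm by 177 mm) begins 78 mm behind the grasp point.
Start: joints at [1.213, 0.276, 1.505, -0, 1.361, -0.121], TCP at [134.907, 558.988, 183.493] pointing down, gripper open.
Joint ranges: [-2.89, 2.89], [-0.75, 2.08], [0.22, 2.7], [-1.18, 4.32], [0.11, 2.71], [-2.7, 2.7]. Speed limits (rad/s): [2.57, 2.57, 3.14, 3.14, 3.14, 3.14].

## Interface

Orientations are given as [roll, pitch, yaw] about the fixed x, y, z axes, in that order (R = Rz(yaw) Ry(pitch) Rx(roll)).
In Python, from station import bot gives the robot as it stands. The module is installed in compiled form; this text tells all that it offers.
- The arm moves only by the tool send_rows, never from a script. Its argument "rows" is a list of rows, each an object with "xyz": the shift along the tool's x, y, z in mm, a list of three; "delta_rot": the turn, a rotation vector about the tool's x, y, z in degrees, a list of three. In form: [{"xyz": [dx, dy, dz], "delta_rot": [ax, ay, az]}, ...]. A call has 1 to 10 rows; each row is the pose to reach, as a shift and turn from the pose commanded when the call began, along the tool's axes at that moment; what a row does not reach only later rows make up. A row lasts 1/10 s, in which the tool goes at most 50 mm and 8.59 degrees, less where a joint would pass 70% of its speed; a pose out of reach is approached as far as the arm can. A call with a gripper value outside its range is refused whole. "gripper" is the opening, from 0 (shut) to 1 (fully open), set as the call begins (left out, the last holds). The fingers move at their own pace and stop on an object; the grip force is fixed at half the most. Time passes only in rows, so rows that repeat a pose let the fingers close. It gives the time, the measured TCP pose, the force and the opening at its end, in the units of the state.
- bot.sense(): the state, without advancing time (a new reading comes with each control period).
- bot.grab_frame(name): name is "side" or "top" or "wrist"; returns the picture (420x560x3 uint8, blue, green, red); there is no depth.
- bot.calibration(name): a dict with "camera_matrix" (3x3 intrinsics, pixels), "dist_coeffs" ([k1, k2, p1, p2, k3] as OpenCV has them; the pictures are not rectified), "R" (3x3) and "t" (3): a world point X has camera coordinates R X + t; the wrist camera has in their place "mount" (4x4, takes a point from camera to tool coordinates, whose origin is the TCP and whose axes are the flange's). Camera axes: x right, y down, z forward; pixel columns grow to the right and rows downward; lengths in mm; the calibration is good to about 2 mm. A picture is of the moment at which its call begins: read the wrist's pose just before it. calibration takes no time and is no camera call.
- bot.close_job(): hands the job in, once; it reports no verdict.
The state is a dict: "clock": time; "q": joint angles; "qvel": joint speeds; "joint_torque": joint torques, N m; "tool_pos": TCP position; "tcp_rot": TCP orientation; "wrist_force": force on the tool from outside, world axes, zero at the start; "ft_torque": the same for the moment, N m; "grip_width": finger opening in mm.
Only numpy, scipy, OpenCV 4.12 (cv2) and the standard library are available. Lean on these libraries where they do the work, as an engineer would, in place of code of your own. Each camera call takes 0.05 s, during which the arm holds its last target. There are 200 camera calls.

## Task

Set the telescopic prop ready for the tester: pick it up and press it down into the recess of the black tray, the way round that its base plate fits the wide slot, and let go of it. Then take it by the rubber foot and slide the inner tube straight out along the channel until the sprung button pops up through the next hole and locks; let go, leaving the prop fully down in its recess, and leave the other things on the bench where they are.

Things in the scene. Friction and masses are not known exactly. Their poses are not given: they have to be found in the camera images.
- prop_center (a point): Centre, half-way up (20 mm), of the outer part of a loose telescopic prop lying flat, about 0.4 kg. x points along the tubes to the rubber foot, z up. Steel base plate at x = -60 to -48 mm, 64 mm wide (y), 40 mm high; then a square aluminium tube 40 mm wide and high, to x = +60 mm. Its top has two 16 mm holes, at x = -12 and +34 mm. A 30 mm square steel inner tube slides in it.
- next_hole (a point): Middle of the next hole, in the top face of the outer tube (34 mm from prop_center towards the foot). A 12 mm brass button in the inner tube, sprung up with about 4 N, starts hidden under the top face between the two holes; a hole it pops into locks the inner tube both ways.
- foot_center (a point): Centre of the prop's black rubber foot on the inner tube's end, half-way up: a block 24 mm long (along the tube), 36 mm wide and high. It lies on prop_center's x axis, 86 mm + the value of prop_inner from it; 14 mm + that value of bare inner tube lie between outer tube and foot. Sliding it takes about 3 to 6 N; locked, it resists 25 N.
- prop_inner (a joint): How far the inner tube is drawn out, m: 0 with the button under the first hole, 0.046 with it in the next hole (play about 2 mm either way), end stop at 0.062. Starts between 0.016 and 0.026, unlocked.
- prop_button (a joint): Height of the sprung button, m: 0 while hidden under the tube's top face, about 0.006 when popped up through a hole (then 2 mm proud of the tube).
- tray_seat (a point): Where prop_center rests when the prop is seated in the black tray (24 mm above the bench); x points along the channel, the way the foot must point. Tray, fixed: x = -80 to +168 mm, 112 mm wide, 20 mm high. Recess 16 mm deep, edges bevelled: slot x = -63 to -45 mm, 70 mm wide, for the base plate; channel 45 mm wide on to x = +154 mm. A seated prop stands 24 mm above the tray.
- calc: Bystander: desk calculator, 150 x 107 x 26 mm, origin under its centre.
- cup: Bystander: white round cup, 72 mm across, 51 mm high, origin under its centre.
- strip: Bystander: white curved foam specimen, 43 x 120 x 9 mm, origin under its centre.
- pad: Bystander: small note pad, 58 x 81 x 14 mm, origin under its centre.
Not all that is in view belongs to the job. There is more than one size of the part that bears prop_center; the job needs the larger.

How it is judged (in metres and radians):
On the way, in this order (a step that is already met when the one before it is completed fails the run):
1. the prop lies fully down in the tray's recess, let go, its button not yet popped (horizontal distance between prop_center and tray_seat below 0.008 m and z of prop_center in the frame of tray_seat below 0.004 m and angle between the x axis of prop_center and the x axis of tray_seat, either way round below 0.12 rad and angle between prop_center's own z axis and vertical below 0.06 rad and value of joint prop_button below 0.002 m and value of joint prop_inner below 0.036 m and contact force between the fingers and prop below 0.2 N), for 0.1 s.
2. the inner tube is drawn out and the button has popped through the next hole (value of joint prop_inner between 0.0425 and 0.0495 m and value of joint prop_button above 0.0045 m), for 0.2 s.
At the end, for the whole second after the job is handed in: The prop lies at rest, fully down in the tray's recess (prop_center within 8 mm horizontally of tray_seat and no more than 4 mm above it, lined up within 0.12 rad, level within 0.06 rad), with the inner tube drawn out 42.5 to 49.5 mm and the button up by more than 4.5 mm in the next hole (all of step 2 and horizontal distance between prop_center and tray_seat below 0.008 m and z of prop_center in the frame of tray_seat below 0.004 m and angle between the x axis of prop_center and the x axis of tray_seat, either way round below 0.12 rad and angle between prop_center's own z axis and vertical below 0.06 rad and linear speed of prop below 0.02 m/s); the robot touches nothing.
It fails at once if a bystander is shifted by more than 40 mm (distance of any of calc, cup, strip, pad from where it was at the start of the episode above 0.04 m).
It also fails if it takes over 42 s, if anything falls off the work surface, if the arm or the gripper's body presses on something with over 40 N, if the wrist force passes 120 N, or if a joint passes its speed limit or range.

## Working session

There is one attempt and no reset: what is moved stays moved. The work goes in short steps, Python scripts to look and compute and a tool call to move; the robot and the scene stay as the last step left them, time stands still between calls to the robot, and variables do not carry over. Pictures are saved under pics/ and viewed, about 8 in all and at most 12, crops included, and the job is handed in when it is done.

Besides the shell and the picture viewer there is one more tool, called by a JSON object that holds its "method" and its "body". send_rows: Moves the arm, as the interface text tells. Its arguments: {"type":"object","properties":{"rows":{"type":"array"},"gripper":{"type":"number"}},"required":["rows"]}

```bash
mkdir -p pics
cat > h.py <<'E'
import numpy as np, cv2
from station import bot
from scipy.spatial.transform import Rotation as Ro
def cam(name,s=None):
    c=bot.calibration(name);K=np.array(c["camera_matrix"]);d=np.array(c["dist_coeffs"])
    if "mount" in c:
        s=s or bot.sense();T=np.eye(4);T[:3,:3]=Ro.from_euler('xyz',s["tcp_rot"]).as_matrix();T[:3,3]=s["tool_pos"]
        W=T@np.array(c["mount"]);R=W[:3,:3].T;t=-R@W[:3,3]
    else: R=np.array(c["R"]);t=np.array(c["t"])
    return K,d,R,t
def back(name,px,z,s=None):
    K,d,R,t=cam(name,s);u=cv2.undistortPoints(np.array(px,float).reshape(-1,1,2),K,d).reshape(-1,2)
    o=-R.T@t;D=np.c_[u,np.ones(len(u))]@R
    z=np.broadcast_to(z,len(u));return o+D*((z-o[2])/D[:,2])[:,None]
def proj(name,P,s=None):
    K,d,R,t=cam(name,s);return cv2.projectPoints(np.array(P,float).reshape(-1,1,3),cv2.Rodrigues(R)[0],t,K,d)[0].reshape(-1,2)
E
python3 - <<'E'
from h import *
s=bot.sense();print(s,bot.tcp_to_grasp)
a=bot.grab_frame("top");b=bot.grab_frame("side")
cv2.imwrite("pics/top.png",cv2.resize(a,(800,600)));cv2.imwrite("pics/side.png",cv2.resize(b,(800,600)))
for n in("top","side"):
    K,d,R,t=cam(n);print(n,-R.T@t,R[2])
print(bot.calibration("wrist")["mount"])
E
```

```text
{'clock': 0.0, 'q': array([ 1.21300527e+00,  2.76567459e-01,  1.50611885e+00,  1.34734716e-06,
        1.36069399e+00, -1.21058933e-01]), 'qvel': array([-2.02152610e-04, -3.07096849e-05,  2.66950291e-04, -2.64872835e-04,
       -1.39931092e-03, -1.40565637e-03]), 'joint_torque': array([ 1.87290767e-03, -4.04590809e+01, -2.37228888e+01,  7.02397479e-02,
        3.45528347e-02, -1.51464073e-04]), 'tool_pos': array([134.67673934, 558.38149087, 182.62617771]), 'tcp_rot': array([-3.13981825e+00, -2.17189716e-04,  2.90486005e+00]), 'wrist_force': array([-0.1763653 , -0.37965448,  0.26225558]), 'ft_torque': array([ 0.00506719, -0.06884667,  0.0213093 ]), 'grip_width': 93.6478852595366} 18.8
top [ 340.60723601   66.54679165 1797.16637907] [ 0.09279712 -0.01278427 -0.99560296]
side [  -83.190456   -1177.28920946   890.95537837] [ 0.3841438   0.77110211 -0.50777463]
[[-2.53160707e-05 -9.73654066e-01 -2.28030171e-01  6.63122711e+01]
 [ 9.99999654e-01  1.64951640e-04 -8.15339022e-04 -1.20070660e+00]
 [ 8.31472105e-04 -2.28030113e-01  9.73653725e-01 -2.01672220e+02]
 [ 0.00000000e+00  0.00000000e+00  0.00000000e+00  1.00000000e+00]]
```

View pics/top.png

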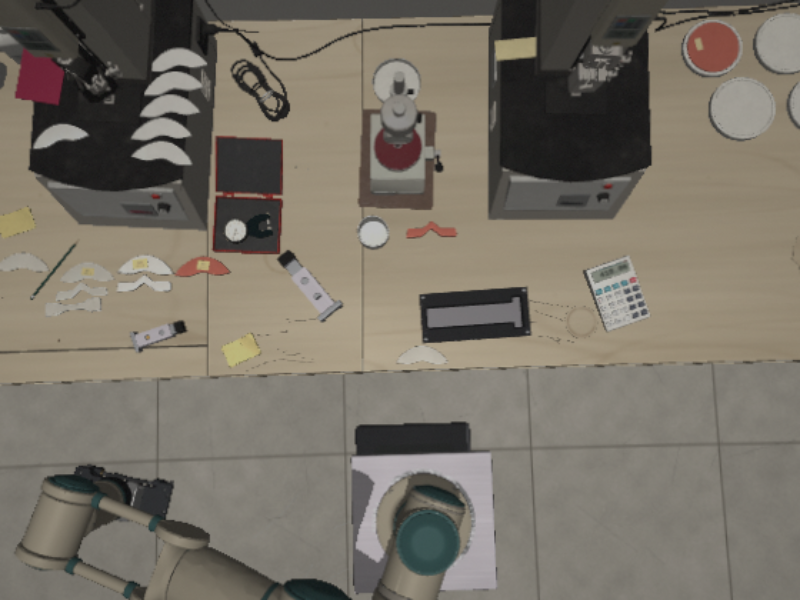

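View pics/side.png

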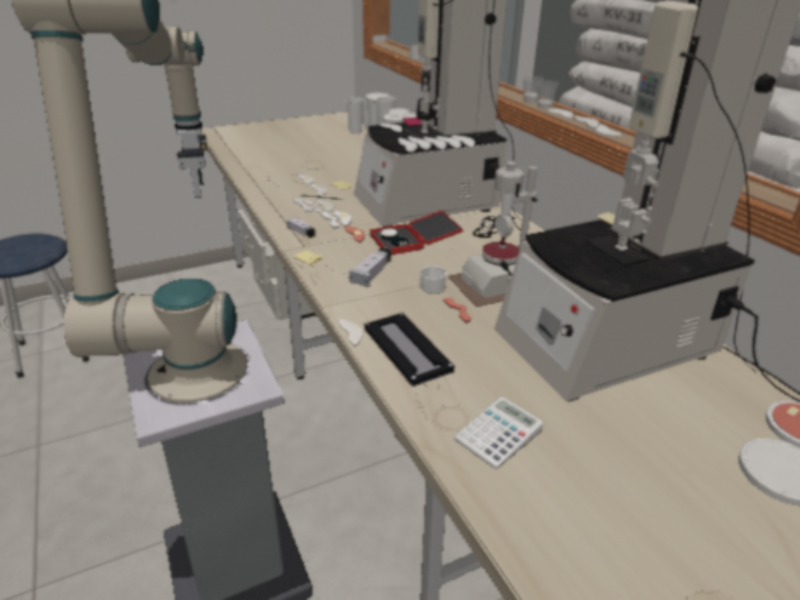

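The top view shows the larger prop at about (310,285), foot up-left at (287,258) and base plate at (330,306). The tray is at (475,315) with its wide slot at the right end (518,312). I'll enlarge that region to measure.

Run:
```python
from h import *
a=bot.grab_frame("top");cv2.imwrite("pics/c1.png",cv2.resize(a[165:265,185:385],None,fx=4,fy=4,interpolation=cv2.INTER_CUBIC))
```

```text
(no output)
```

View pics/c1.png

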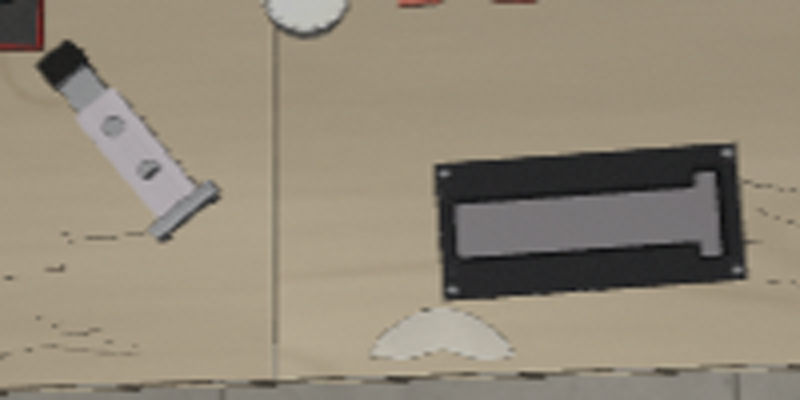

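The crop shows the tray's top corners at (436,165), (736,145), (746,278) and (448,299). The prop's holes are at (113,125) and (148,170), and its foot at (63,62).

Run:
```python
from h import *
f=lambda p:(np.array(p)+.5)/4-.5+np.array([185,165])
T=back("top",f([(436,165),(736,145),(746,278),(448,299)]),20);print(T.round(1))
a=((T[0]-T[1])+(T[3]-T[2]));a/=np.linalg.norm(a);c=T.mean(0);seat=c-a*44
print("tray yaw",np.degrees(np.arctan2(a[1],a[0])),"seat",seat)
H=back("top",f([(113,125),(148,170)]),38);F=back("top",f([(62,62)]),36)
b=H[0]-H[1];print(np.linalg.norm(b));b/=np.linalg.norm(b)
b2=F[0]-H[1];print("yaw",np.degrees(np.arctan2(b[1],b[0])),np.degrees(np.arctan2(b2[1],b2[0])),"c",H.mean(0)-b*11,"foot",F, np.linalg.norm(b2[:2]))
s=bot.sense();R=Ro.from_euler('xyz',s["tcp_rot"]).as_matrix();print(R.round(3))
```

```text
[[ 510.1   -8.    20. ]
 [ 519.6 -254.9   20. ]
 [ 410.2 -258.1   20. ]
 [ 399.9  -14.3   20. ]]
tray yaw 92.30789026176184 seat [ 461.72103835 -177.75991361   20.        ]
46.58248865313986
yaw 36.352935599616735 37.003283967666576 c [520.81262735 233.81182032  38.        ] foot [[601.46114714 294.76678149  36.        ]] 113.38284380859416
[[-0.972  0.235 -0.   ]
 [ 0.235  0.972 -0.001]
 [ 0.    -0.001 -1.   ]]
```

```bash
cat >> h.py <<'E'
def go(x,y,z,jaw,s=None):
    "shift (tool mm) and turn (deg) to a tool-down pose with tool y at world angle jaw"
    s=s or bot.sense();R=Ro.from_euler('xyz',s["tcp_rot"]);j=np.radians(jaw)
    yv=np.array([np.cos(j),np.sin(j),0]);zv=np.array([0,0,-1.]);G=Ro.from_matrix(np.c_[np.cross(yv,zv),yv,zv])
    print("xyz",R.inv().apply(np.array([x,y,z])-s["tool_pos"]).round(1),"rot",np.degrees((R.inv()*G).as_rotvec()).round(2))
E
python3 -c "
from h import *
go(521,234,160,-53.3)"
```

```text
xyz [-451.6 -224.8   23. ] rot [-5.0000e-02  8.0000e-02  1.2973e+02]
```

{"method": "send_rows", "body": {"rows": [{"xyz": [-45, -22, 2], "delta_rot": [0, 0, 8]}, {"xyz": [-90, -45, 5], "delta_rot": [0, 0, 16]}, {"xyz": [-135, -67, 7], "delta_rot": [0, 0, 24]}, {"xyz": [-180, -90, 9], "delta_rot": [0, 0, 32]}, {"xyz": [-225, -112, 11], "delta_rot": [0, 0, 40]}, {"xyz": [-270, -135, 14], "delta_rot": [0, 0, 48]}, {"xyz": [-315, -157, 16], "delta_rot": [0, 0, 56]}, {"xyz": [-360, -180, 18], "delta_rot": [0, 0, 64]}, {"xyz": [-405, -202, 20], "delta_rot": [0, 0, 72]}, {"xyz": [-451.6, -224.8, 23], "delta_rot": [0, 0, 80]}], "gripper": 1}}

```text
clock: 1.15
tool_pos: [518.5, 236.1, 160.6]
tcp_rot: [-3.142, -0.0, 1.502]
wrist_force: [0.1, -0.1, 0.3]
grip_width: 93.9
```

```bash
python3 -c "
from h import *
go(521,234,160,-53.3)"
```

```text
xyz [-2.   2.6  0.6] rot [-1.000e-02 -2.000e-02  4.939e+01]
```

{"method": "send_rows", "body": {"rows": [{"xyz": [0, 0, 0], "delta_rot": [0, 0, 8.3]}, {"xyz": [0, 0, 0], "delta_rot": [0, 0, 16.6]}, {"xyz": [0, 0, 0], "delta_rot": [0, 0, 25]}, {"xyz": [0, 0, 0], "delta_rot": [0, 0, 33.3]}, {"xyz": [0, 0, 0], "delta_rot": [0, 0, 41.6]}, {"xyz": [0, 0, 0], "delta_rot": [0, 0, 49]}, {"xyz": [0, 0, 0], "delta_rot": [0, 0, 49]}, {"xyz": [0, 0, 0], "delta_rot": [0, 0, 49]}]}}

```text
clock: 1.95
tool_pos: [517.2, 237.7, 160.5]
tcp_rot: [-3.141, 0.0, 0.656]
wrist_force: [0.2, 0.1, 0.5]
grip_width: 93.9
```

Run:
```python
from h import *
s=bot.sense();a=bot.grab_frame("wrist");cv2.imwrite("pics/w1.png",a);print(s["tool_pos"],s["tcp_rot"])
import pickle;pickle.dump(s,open("s1.pkl","wb"))
c=np.array([521,234,0.]);th=np.radians(36.7);e=np.array([np.cos(th),np.sin(th),0])
print(proj("wrist",[c+e*34+[0,0,40],c-e*12+[0,0,40],c+e*104+[0,0,36]],s))
```

```text
[517.15703679 237.66584516 160.54498737] [-3.14139890e+00  3.75352999e-04  6.56046516e-01]
[[281.30033605 162.364314  ]
 [280.38255903 210.08392321]
 [282.7209021   84.13781541]]
```

View pics/w1.png

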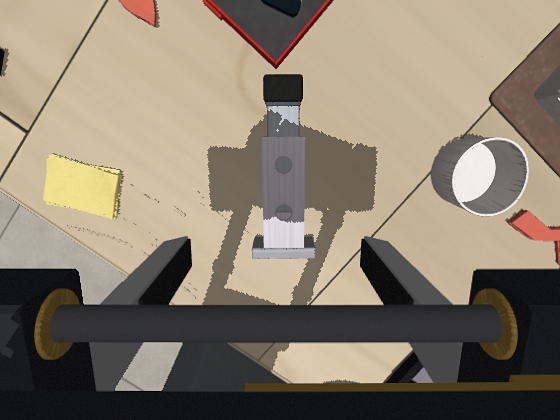

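The wrist view shows the holes at (284,164) and (283.5,213), the foot's top face centred near x=283, and clear bench on both sides of the tube.

Run:
```python
from h import *
import pickle;s=pickle.load(open("s1.pkl","rb"))
H=back("wrist",[(284,164),(283.5,213)],40,s);F=back("wrist",[(283,87)],36,s)
b=H[0]-H[1];print(np.linalg.norm(b));b=F[0]-H[1];y=np.degrees(np.arctan2(b[1],b[0]));u=np.array([np.cos(np.radians(y)),np.sin(np.radians(y))])
c=H.mean(0)[:2]-11*u;print("yaw",y,"c",c,"foot",F, (F[0][:2]-c)@u)
go(*c,60,y-90);go(*c,19,y-90)
```

```text
47.37530306738932
yaw 38.067349132297174 c [521.10239613 230.22861378] foot [[602.59926454 294.44552816  36.        ]] 103.75672169461403
xyz [ -1.4   8.4 100.6] rot [-0.01  0.02 -0.5 ]
xyz [ -1.4   8.4 141.6] rot [-0.01  0.02 -0.5 ]
```

{"method": "send_rows", "body": {"rows": [{"xyz": [-1, 4, 30], "delta_rot": [0, 0, -0.5]}, {"xyz": [-1, 7, 60], "delta_rot": [0, 0, -0.5]}, {"xyz": [-1, 7.5, 90], "delta_rot": [0, 0, -0.5]}, {"xyz": [-1, 7.5, 115], "delta_rot": [0, 0, -0.5]}, {"xyz": [-1, 7.5, 133], "delta_rot": [0, 0, -0.5]}, {"xyz": [-1, 7.5, 142], "delta_rot": [0, 0, -0.5]}, {"xyz": [-1, 7.5, 142], "delta_rot": [0, 0, -0.5]}]}}

```text
clock: 2.7
tool_pos: [520.2, 230.9, 17.6]
tcp_rot: [-3.141, 0.002, 0.663]
wrist_force: [0.3, -0.2, 0.3]
grip_width: 93.8
```

{"method": "send_rows", "body": {"rows": [{"xyz": [0, 0, 0], "delta_rot": [0, 0, 0]}, {"xyz": [0, 0, 0], "delta_rot": [0, 0, 0]}, {"xyz": [0, 0, 0], "delta_rot": [0, 0, 0]}, {"xyz": [0, 0, 0], "delta_rot": [0, 0, 0]}, {"xyz": [0, 0, 0], "delta_rot": [0, 0, 0]}, {"xyz": [0, 0, 0], "delta_rot": [0, 0, 0]}, {"xyz": [0, 0, 0], "delta_rot": [0, 0, 0]}, {"xyz": [0, 0, 0], "delta_rot": [0, 0, 0]}], "gripper": 0.2}}

```text
clock: 3.5
tool_pos: [521.1, 231.2, 18.7]
tcp_rot: [-3.142, -0.0, 0.662]
wrist_force: [-0.0, -0.9, 0.2]
grip_width: 33.2
```

Run:
```python
from h import *
s=bot.sense();a=bot.grab_frame("wrist");cv2.imwrite("pics/w2.png",a);print(s["tool_pos"],s["grip_width"],s["wrist_force"],bot.sense()["grip_width"])
```

```text
[521.07444359 231.16644062  18.74239309] 33.19962302247252 [-0.02667099 -0.89105904  0.17210374] 29.236405113941267
```

View pics/w2.png

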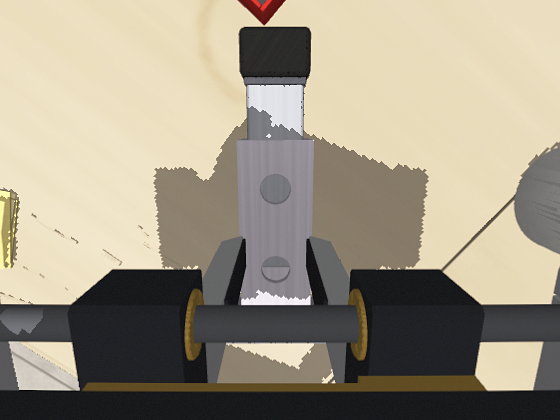

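The fingers straddle the tube between the base plate and the first hole at (275,268), with the pads against its sides. The width reading is still changing, so I'll let it settle.

{"method": "send_rows", "body": {"rows": [{"xyz": [0, 0, 0], "delta_rot": [0, 0, 0]}, {"xyz": [0, 0, 0], "delta_rot": [0, 0, 0]}, {"xyz": [0, 0, 0], "delta_rot": [0, 0, 0]}, {"xyz": [0, 0, 0], "delta_rot": [0, 0, 0]}], "gripper": 0.2}}

```text
clock: 3.95
tool_pos: [521.1, 231.2, 18.8]
tcp_rot: [-3.142, -0.0, 0.662]
wrist_force: [-0.5, 0.1, -0.4]
grip_width: 18.8
```

Run:
```python
from h import *
s=bot.sense();a=bot.grab_frame("wrist");b=bot.grab_frame("side")
cv2.imwrite("pics/w3.png",np.hstack([cv2.resize(a,(400,300)),cv2.resize(b[140:260,190:350],(400,300),interpolation=cv2.INTER_CUBIC)]));print(s["tool_pos"],s["grip_width"],s["wrist_force"],cam("wrist")[0][0,0])
P=back("wrist",[(275,188),(275,268),(238,200),(313,200)],40,s);print(P)
```

```text
[521.08214257 231.17580767  18.7612132 ] 18.842221933934447 [-0.48050287  0.08434727 -0.35796273] 341.6902603200655
[[548.28735449 252.21223771  40.        ]
 [512.17926187 224.09164044  40.        ]
 [530.86807759 263.91824788  40.        ]
 [555.71417098 232.04269918  40.        ]]
```

View pics/w3.png

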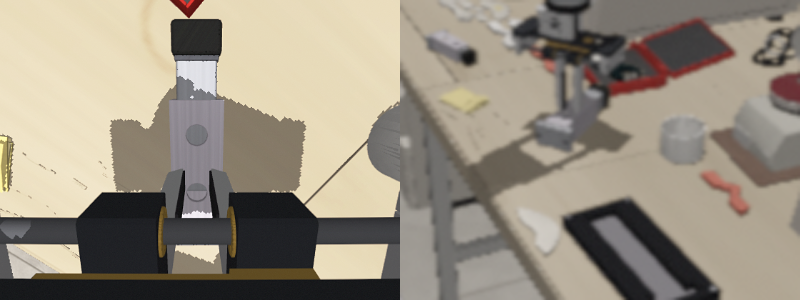

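The fingers closed to 18.8 mm without meeting the tube, so they passed above it. I'll overlay the reported TCP on the side and wrist views to compare it with the real fingertips.

Run:
```python
from h import *
s=bot.sense();o=[]
p=np.array(s["tool_pos"])
for n,(x0,y0,w,h) in {"side":(240,140,80,80),"wrist":(200,150,160,160)}.items():
    a=bot.grab_frame(n);k=400/w;c=cv2.resize(a[y0:y0+h,x0:x0+w],(400,400),interpolation=cv2.INTER_CUBIC)
    for dz,col in((0,(0,0,255)),(18.8,(0,255,0)),(40,(255,0,0))):
        q=((proj(n,[p+[0,0,dz]],s)[0]-[x0,y0]+.5)*k).astype(int);cv2.circle(c,tuple(int(v) for v in q),4,col,-1)
    o.append(c)
cv2.imwrite("pics/ov.png",np.hstack(o))
```

```text
(no output)
```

View pics/ov.png

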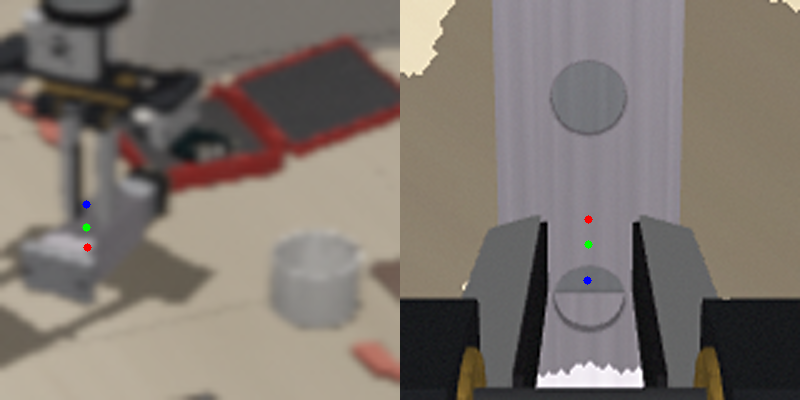

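Both views put the real fingertips about 20–30 mm higher than the reported TCP, just above the tube top. I'll open and go lower in steps, watching the force.

{"method": "send_rows", "body": {"rows": [{"xyz": [0, 0, -3], "delta_rot": [0, 0, 0]}, {"xyz": [0, 0, -3], "delta_rot": [0, 0, 0]}, {"xyz": [0, 0, -3], "delta_rot": [0, 0, 0]}, {"xyz": [0, 0, -3], "delta_rot": [0, 0, 0]}, {"xyz": [0, 0, -3], "delta_rot": [0, 0, 0]}, {"xyz": [0, 0, -3], "delta_rot": [0, 0, 0]}, {"xyz": [0, 0, -3], "delta_rot": [0, 0, 0]}, {"xyz": [0, 0, -3], "delta_rot": [0, 0, 0]}, {"xyz": [0, 0, -3], "delta_rot": [0, 0, 0]}, {"xyz": [0, 0, -3], "delta_rot": [0, 0, 0]}], "gripper": 0.85}}

```text
clock: 5.15
tool_pos: [521.1, 231.1, 21.7]
tcp_rot: [-3.142, -0.0, 0.662]
wrist_force: [-0.1, -0.1, 0.4]
grip_width: 80.1
```

{"method": "send_rows", "body": {"rows": [{"xyz": [0, 0, 8], "delta_rot": [0, 0, 0]}, {"xyz": [0, 0, 16], "delta_rot": [0, 0, 0]}, {"xyz": [0, 0, 20], "delta_rot": [0, 0, 0]}, {"xyz": [0, 0, 22], "delta_rot": [0, 0, 0]}, {"xyz": [0, 0, 22], "delta_rot": [0, 0, 0]}]}}

```text
clock: 5.65
tool_pos: [520.7, 231.1, -0.8]
tcp_rot: [-3.141, 0.001, 0.662]
wrist_force: [-0.2, -0.8, -0.2]
grip_width: 79.9
```

{"method": "send_rows", "body": {"rows": [{"xyz": [0, 0, 4], "delta_rot": [0, 0, 0]}, {"xyz": [0, 0, 4], "delta_rot": [0, 0, 0]}, {"xyz": [0, 0, 4], "delta_rot": [0, 0, 0]}, {"xyz": [0, 0, 4], "delta_rot": [0, 0, 0]}, {"xyz": [0, 0, 4], "delta_rot": [0, 0, 0]}, {"xyz": [0, 0, 4], "delta_rot": [0, 0, 0]}, {"xyz": [0, 0, 4], "delta_rot": [0, 0, 0]}, {"xyz": [0, 0, 4], "delta_rot": [0, 0, 0]}, {"xyz": [0, 0, 4], "delta_rot": [0, 0, 0]}], "gripper": 0.2}}

```text
clock: 6.55
tool_pos: [521.1, 231.3, -4.1]
tcp_rot: [-3.142, -0.0, 0.662]
wrist_force: [-0.1, 0.0, 1.3]
grip_width: 39.7
```

Run:
```python
from h import *
s=bot.sense();print(s["tool_pos"],s["grip_width"],s["wrist_force"])
a=bot.grab_frame("wrist");cv2.imwrite("pics/w4.png",a)
print(back("wrist",[(280,210)],40,s), bot.sense()["grip_width"])
```

```text
[521.14678173 231.27797715  -4.08024538] 39.73120284921494 [-0.09502134  0.02622828  1.33468335]
[[544.53474698 246.28661203  40.        ]] 39.81858890598129
```

View pics/w4.png

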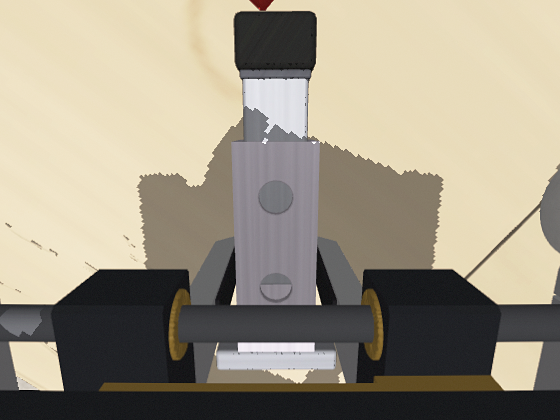

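The prop is gripped at 39.7 mm, with the holes at (275,196) and (275,287). The tips overlap the tube by about 13 mm. Next I'll work out where the prop sits in the tool frame.

Run:
```python
from h import *
s=bot.sense();H=back("wrist",[(275,196),(275,287)],40,s);b=(H[0]-H[1]);print(H,np.linalg.norm(b))
u=np.array([np.cos(.662),np.sin(.662)]);c=H.mean(0)[:2]-11*u;d=c-s["tool_pos"][:2];off=d@u;print("yaw",np.degrees(np.arctan2(b[1],b[0])),"c",c,"off x",off,"lat",d@[-u[1],u[0]])
seat=np.array([461.7,-177.8]);t=np.radians(92.3);w=np.array([np.cos(t),np.sin(t)]);p=seat-off*w;print("tcp target",p)
go(*p,130,2.3)
```

```text
[[548.42958672 252.28814876  40.        ]
 [511.84820103 223.80134188  40.        ]] 46.36481365683886
yaw 37.90875178835272 c [521.46248527 231.28309362] off x 0.2377710471903675 lat -0.16494799884565847
tcp target [ 461.70954218 -178.0375795 ]
xyz [-298.5  286.3 -134.2] rot [ 1.000e-02 -2.000e-02 -5.437e+01]
```

{"method": "send_rows", "body": {"rows": [{"xyz": [0, 0, -8], "delta_rot": [0, 0, 0]}, {"xyz": [0, 0, -25], "delta_rot": [0, 0, 0]}, {"xyz": [0, 0, -50], "delta_rot": [0, 0, 0]}, {"xyz": [0, 0, -75], "delta_rot": [0, 0, 0]}, {"xyz": [0, 0, -100], "delta_rot": [0, 0, 0]}, {"xyz": [0, 0, -120], "delta_rot": [0, 0, 0]}, {"xyz": [0, 0, -130], "delta_rot": [0, 0, 0]}, {"xyz": [0, 0, -130], "delta_rot": [0, 0, 0]}]}}

```text
clock: 7.4
tool_pos: [521.7, 231.3, 126.8]
tcp_rot: [3.141, -0.002, 0.662]
wrist_force: [0.3, -0.1, -4.8]
grip_width: 39.7
```

{"method": "send_rows", "body": {"rows": [{"xyz": [-10, 9, 0], "delta_rot": [0, 0, -2]}, {"xyz": [-35, 34, 0], "delta_rot": [0, 0, -7]}, {"xyz": [-70, 67, 0], "delta_rot": [0, 0, -13]}, {"xyz": [-105, 101, 0], "delta_rot": [0, 0, -20]}, {"xyz": [-140, 134, 0], "delta_rot": [0, 0, -26]}, {"xyz": [-175, 168, 0], "delta_rot": [0, 0, -32]}, {"xyz": [-210, 201, 0], "delta_rot": [0, 0, -38]}, {"xyz": [-245, 235, 0], "delta_rot": [0, 0, -45]}, {"xyz": [-275, 264, 0], "delta_rot": [0, 0, -50]}, {"xyz": [-298.5, 286.3, 0], "delta_rot": [0, 0, -54.4]}]}}

```text
clock: 8.4
tool_pos: [460.0, -180.4, 124.3]
tcp_rot: [-3.139, -0.001, 1.613]
wrist_force: [0.4, 0.3, -4.6]
grip_width: 39.8
```

{"method": "send_rows", "body": {"rows": [{"xyz": [0, 0, 30], "delta_rot": [0, 0, 0]}, {"xyz": [0, 0, 50], "delta_rot": [0, 0, 0]}, {"xyz": [0, 0, 65], "delta_rot": [0, 0, 0]}, {"xyz": [0, 0, 70], "delta_rot": [0, 0, 0]}, {"xyz": [0, 0, 70], "delta_rot": [0, 0, 0]}, {"xyz": [0, 0, 70], "delta_rot": [0, 0, 0]}]}}

```text
clock: 9.0
tool_pos: [462.0, -178.2, 55.9]
tcp_rot: [3.141, 0.0, 1.612]
wrist_force: [0.4, -0.2, -3.7]
grip_width: 39.8
```

Run:
```python
from h import *
import pickle
s=bot.sense();print(s["tool_pos"],s["grip_width"],s["wrist_force"])
pickle.dump(s,open("s2.pkl","wb"))
a=bot.grab_frame("wrist");cv2.imwrite("pics/w5.png",cv2.resize(a,(800,600)))
go(461.7,-178,60,2.3)
```

```text
[ 461.96266817 -178.20364448   55.89525831] 39.81538199158614 [ 0.44172927 -0.21152483 -3.73213239]
xyz [ 0.4 -0.5 -3.7] rot [0.06 0.04 0.05]
```

View pics/w5.png

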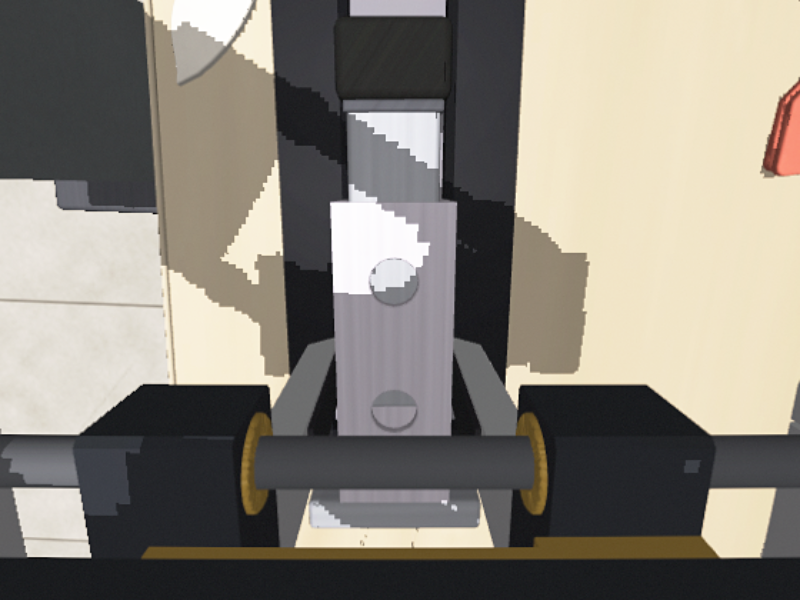

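The prop hangs level above the channel. The tray's edges run from (272,0) to (290,372) on the left and from (524,0) to (508,372) on the right, with the channel floor at x=350–446 near the top. I'll check how well it is centred.

Run:
```python
from h import *
import pickle
s=pickle.load(open("s2.pkl","rb"));k=.7
P=back("wrist",np.array([(276,100),(287.5,330),(520,100),(510,330),(350,8),(446,8)])*k,[20,20,20,20,12,12],s);R=Ro.from_euler('xyz',s["tcp_rot"])
print(R.inv().apply(P-s["tool_pos"]).round(1))
# tray edges in tool x,y
H=back("wrist",np.array([(394,281),(394,410)])*k,s["tool_pos"][2]+44,s);print(R.inv().apply(H-s["tool_pos"]).round(1))
a=bot.grab_frame("top");cv2.imwrite("pics/t2.png",cv2.resize(a[190:265,280:385],(800,571),interpolation=cv2.INTER_CUBIC))
```

```text
[[103.1 -54.7  35.9]
 [ -6.5 -54.8  35.9]
 [103.   56.8  35.9]
 [ -6.5  58.1  35.9]
 [143.7 -20.8  43.9]
 [143.7  22.9  43.9]]
[[ 34.3  -0.7 -44. ]
 [-11.7  -0.7 -44. ]]
```

View pics/t2.png

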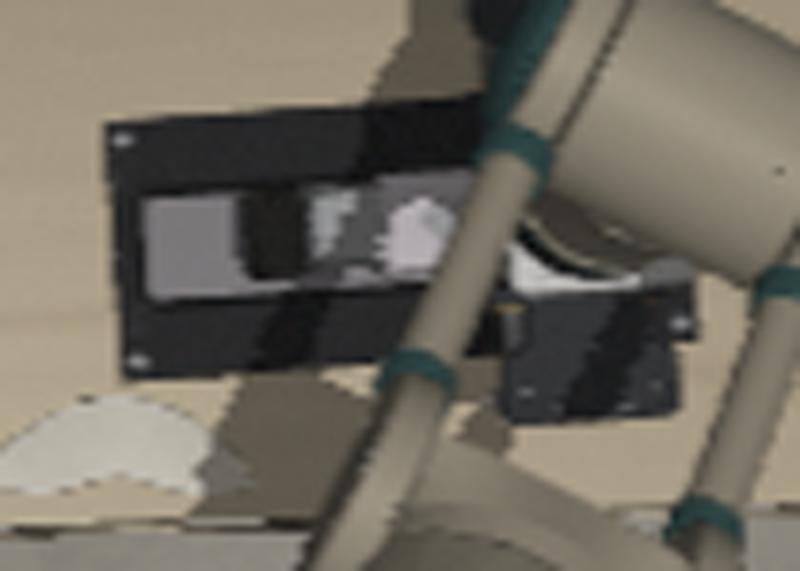

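The top view shows the foot (240–308, about 240) and the tray's far end (107–122, 125–380), while the arm hides the slot. I'll check the lengthwise position from foot to tray end.

Run:
```python
from h import *
import pickle
s=pickle.load(open("s2.pkl","rb"));R=Ro.from_euler('xyz',s["tcp_rot"]);tl=lambda P:R.inv().apply(P-s["tool_pos"]).round(1)
z=s["tool_pos"][2]
print("wrist foot",tl(back("wrist",np.array([(392,98),(392,19)])*.7,z+42,s)))
g=lambda p:(np.array(p)+.5)/7.62-.5+np.array([280,190])
print("top: tray end",tl(back("top",g([(107,125),(122,380)]),20)))
print("foot end(bottom), inner edge(top)",tl(back("top",g([(240,235)]),z+6)),tl(back("top",g([(308,235)]),z+42)))
```

```text
wrist foot [[ 91.1  -1.4 -42. ]
 [113.1  -1.3 -42. ]]
top: tray end [[168.2  54.7  35.9]
 [169.8 -55.2  35.9]]
foot end(bottom), inner edge(top) [[117.7   0.7  -6. ]] [[ 92.6  -3.6 -42. ]]
```

{"method": "send_rows", "body": {"rows": [{"xyz": [-1, 1.8, 10], "delta_rot": [0, 0, 0]}, {"xyz": [-1, 1.8, 25], "delta_rot": [0, 0, 0]}, {"xyz": [-1, 1.8, 35], "delta_rot": [0, 0, 0]}, {"xyz": [-1, 1.8, 39], "delta_rot": [0, 0, 0]}, {"xyz": [-1, 1.8, 43], "delta_rot": [0, 0, 0]}, {"xyz": [-1, 1.8, 47], "delta_rot": [0, 0, 0]}, {"xyz": [-1, 1.8, 51], "delta_rot": [0, 0, 0]}, {"xyz": [-1, 1.8, 54], "delta_rot": [0, 0, 0]}, {"xyz": [-1, 1.8, 56], "delta_rot": [0, 0, 0]}, {"xyz": [-1, 1.8, 56], "delta_rot": [0, 0, 0]}]}}

```text
clock: 10.1
tool_pos: [463.5, -179.1, -0.1]
tcp_rot: [3.141, 0.0, 1.612]
wrist_force: [-0.4, -0.3, -2.5]
grip_width: 39.9
```

It is at seated height with no jam. Releasing.

{"method": "send_rows", "body": {"rows": [{"xyz": [0, 0, 0], "delta_rot": [0, 0, 0]}, {"xyz": [0, 0, 0], "delta_rot": [0, 0, 0]}, {"xyz": [0, 0, 0], "delta_rot": [0, 0, 0]}, {"xyz": [0, 0, 0], "delta_rot": [0, 0, 0]}, {"xyz": [0, 0, 0], "delta_rot": [0, 0, 0]}], "gripper": 0.8}}

```text
clock: 10.6
tool_pos: [463.6, -179.2, -0.1]
tcp_rot: [3.141, 0.0, 1.611]
wrist_force: [0.4, -0.6, -0.2]
grip_width: 74.1
```

{"method": "send_rows", "body": {"rows": [{"xyz": [0, 0, -15], "delta_rot": [0, 0, 0]}, {"xyz": [0, 0, -50], "delta_rot": [0, 0, 0]}, {"xyz": [0, 0, -90], "delta_rot": [0, 0, 0]}, {"xyz": [10, 0, -120], "delta_rot": [0, 0, 0]}, {"xyz": [20, 0, -130], "delta_rot": [0, 0, 0]}, {"xyz": [20, 0, -130], "delta_rot": [0, 0, 0]}, {"xyz": [20, 0, -130], "delta_rot": [0, 0, 0]}]}}

```text
clock: 11.3
tool_pos: [461.7, -158.5, 128.5]
tcp_rot: [-3.14, -0.001, 1.612]
wrist_force: [-0.1, -0.5, -0.3]
grip_width: 75.1
```

Run:
```python
from h import *
import pickle
s=bot.sense();print(s["tool_pos"],s["tcp_rot"],s["grip_width"],s["wrist_force"])
pickle.dump(s,open("s3.pkl","wb"))
a=bot.grab_frame("wrist");cv2.imwrite("pics/w6.png",cv2.resize(a,(800,600)))
```

```text
[ 461.73200523 -158.49302396  128.46310606] [-3.13970112e+00 -8.30600719e-04  1.61229457e+00] 75.0786054861828 [-0.08577344 -0.54610662 -0.317594  ]
```

View pics/w6.png

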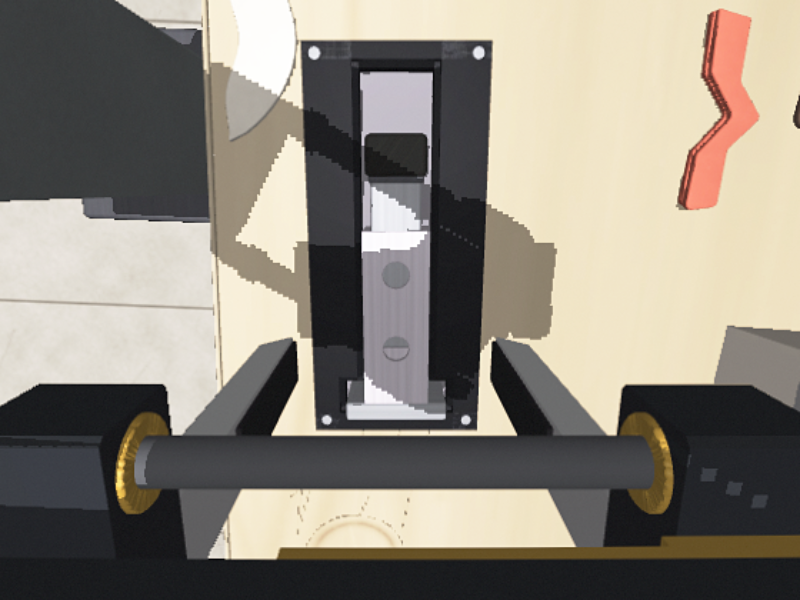

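The prop sits in the recess with its plate in the slot. The holes are at (396,275) and (396,349), and the foot's top face spans (366–428, 135–177).

Run:
```python
from h import *
import pickle
s=pickle.load(open("s3.pkl","rb"))
H=back("wrist",np.array([(396,275),(396,349)])*.7,44,s);F=back("wrist",np.array([(397,134),(397,177)])*.7,42,s);f=F.mean(0)
b=H[0]-H[1];n=np.linalg.norm(b);b/=n;c=H.mean(0)-11*b;print(n,H,F,"c",c,"inner",(f-c)@b-86,"yaw",np.degrees(np.arctan2(b[1],b[0])))
T=back("wrist",np.array([(302,42),(491,41),(477,429),(317,429)])*.7,20,s);w=T[:2].mean(0)-T[2:].mean(0);w/=np.linalg.norm(w);print("seat",T.mean(0)-44*w,np.degrees(np.arctan2(w[1],w[0])))
go(f[0],f[1],40,2.4);go(f[0],f[1],-2.5,2.4)
```

```text
46.309870747581286 [[ 461.43089788 -145.40170993   44.        ]
 [ 463.40198901 -191.6696138    44.        ]] [[458.58853058 -65.34300509  42.        ]
 [459.59784059 -88.80678413  42.        ]] c [ 462.88463742 -179.52569346   44.        ] inner 16.51933190282716 yaw 92.43942227545055
seat [ 463.44301809 -179.05733263   20.        ] 92.53496282862143
xyz [81.4  1.2 88.1] rot [-0.16 -0.08 -0.04]
xyz [ 81.3   1.4 130.6] rot [-0.16 -0.08 -0.04]
```

Prop and seat agree to about 1 mm, with the inner tube at about 17 mm. Next, grip the foot.

{"method": "send_rows", "body": {"rows": [{"xyz": [30, 1, 20], "delta_rot": [0, 0, 0]}, {"xyz": [65, 1.2, 50], "delta_rot": [0, 0, 0]}, {"xyz": [81, 1.3, 80], "delta_rot": [0, 0, 0]}, {"xyz": [81.3, 1.3, 100], "delta_rot": [0, 0, 0]}, {"xyz": [81.3, 1.3, 115], "delta_rot": [0, 0, 0]}, {"xyz": [81.3, 1.3, 125], "delta_rot": [0, 0, 0]}, {"xyz": [81.3, 1.3, 130], "delta_rot": [0, 0, 0]}, {"xyz": [81.3, 1.3, 130.5], "delta_rot": [0, 0, 0]}, {"xyz": [81.3, 1.3, 130.5], "delta_rot": [0, 0, 0]}]}}

```text
clock: 12.25
tool_pos: [460.8, -78.1, -0.9]
tcp_rot: [3.141, -0.0, 1.611]
wrist_force: [-0.7, 0.7, -0.2]
grip_width: 75.1
```

{"method": "send_rows", "body": {"rows": [{"xyz": [0, 0, 0], "delta_rot": [0, 0, 0]}, {"xyz": [0, 0, 0], "delta_rot": [0, 0, 0]}, {"xyz": [0, 0, 0], "delta_rot": [0, 0, 0]}, {"xyz": [0, 0, 0], "delta_rot": [0, 0, 0]}, {"xyz": [0, 0, 0], "delta_rot": [0, 0, 0]}, {"xyz": [0, 0, 0], "delta_rot": [0, 0, 0]}, {"xyz": [0, 0, 0], "delta_rot": [0, 0, 0]}, {"xyz": [0, 0, 0], "delta_rot": [0, 0, 0]}], "gripper": 0.2}}

```text
clock: 13.05
tool_pos: [460.3, -77.7, -0.7]
tcp_rot: [-3.141, -0.0, 1.611]
wrist_force: [-1.3, 0.7, 2.1]
grip_width: 35.8
```

{"method": "send_rows", "body": {"rows": [{"xyz": [3, 0, 0], "delta_rot": [0, 0, 0]}, {"xyz": [6, 0, 0], "delta_rot": [0, 0, 0]}, {"xyz": [9, 0, 0], "delta_rot": [0, 0, 0]}, {"xyz": [12, 0, 0], "delta_rot": [0, 0, 0]}, {"xyz": [15, 0, 0], "delta_rot": [0, 0, 0]}, {"xyz": [18, 0, 0], "delta_rot": [0, 0, 0]}, {"xyz": [21, 0, 0], "delta_rot": [0, 0, 0]}, {"xyz": [23, 0, 0], "delta_rot": [0, 0, 0]}, {"xyz": [25, 0, 0], "delta_rot": [0, 0, 0]}, {"xyz": [25, 0, 0], "delta_rot": [0, 0, 0]}]}}

```text
clock: 14.05
tool_pos: [459.9, -52.4, -0.7]
tcp_rot: [3.141, -0.0, 1.612]
wrist_force: [1.9, -2.8, -1.0]
grip_width: 35.7
```

{"method": "send_rows", "body": {"rows": [{"xyz": [0.5, 0, 0], "delta_rot": [0, 0, 0]}, {"xyz": [1, 0, 0], "delta_rot": [0, 0, 0]}, {"xyz": [1.5, 0, 0], "delta_rot": [0, 0, 0]}, {"xyz": [2, 0, 0], "delta_rot": [0, 0, 0]}, {"xyz": [2.5, 0, 0], "delta_rot": [0, 0, 0]}, {"xyz": [3, 0, 0], "delta_rot": [0, 0, 0]}, {"xyz": [3.5, 0, 0], "delta_rot": [0, 0, 0]}, {"xyz": [4, 0, 0], "delta_rot": [0, 0, 0]}]}}

```text
clock: 14.85
tool_pos: [459.6, -48.8, -0.7]
tcp_rot: [3.141, -0.0, 1.612]
wrist_force: [3.2, -3.9, -1.0]
grip_width: 35.8
```

{"method": "send_rows", "body": {"rows": [{"xyz": [0.4, 0, 0], "delta_rot": [0, 0, 0]}, {"xyz": [0.8, 0, 0], "delta_rot": [0, 0, 0]}, {"xyz": [1.2, 0, 0], "delta_rot": [0, 0, 0]}, {"xyz": [1.6, 0, 0], "delta_rot": [0, 0, 0]}, {"xyz": [2, 0, 0], "delta_rot": [0, 0, 0]}]}}

```text
clock: 15.35
tool_pos: [459.4, -46.6, -0.7]
tcp_rot: [3.142, -0.0, 1.611]
wrist_force: [1.5, -0.6, -0.1]
grip_width: 35.7
```

{"method": "send_rows", "body": {"rows": [{"xyz": [0.4, 0, 0], "delta_rot": [0, 0, 0]}, {"xyz": [0.8, 0, 0], "delta_rot": [0, 0, 0]}, {"xyz": [1.2, 0, 0], "delta_rot": [0, 0, 0]}]}}

```text
clock: 15.65
tool_pos: [459.4, -45.6, -0.7]
tcp_rot: [3.141, -0.0, 1.611]
wrist_force: [1.6, -0.5, 0.5]
grip_width: 36.1
```

{"method": "send_rows", "body": {"rows": [{"xyz": [0.4, 0, 0], "delta_rot": [0, 0, 0]}, {"xyz": [0.8, 0, 0], "delta_rot": [0, 0, 0]}, {"xyz": [1.2, 0, 0], "delta_rot": [0, 0, 0]}]}}

```text
clock: 15.95
tool_pos: [459.3, -44.4, -0.7]
tcp_rot: [3.141, -0.0, 1.611]
wrist_force: [1.6, -0.9, 1.6]
grip_width: 35.6
```

{"method": "send_rows", "body": {"rows": [{"xyz": [0.4, 0, 0], "delta_rot": [0, 0, 0]}, {"xyz": [0.8, 0, 0], "delta_rot": [0, 0, 0]}, {"xyz": [1.2, 0, 0], "delta_rot": [0, 0, 0]}]}}

```text
clock: 16.25
tool_pos: [459.3, -43.4, -0.8]
tcp_rot: [3.142, 0.0, 1.612]
wrist_force: [1.3, -2.9, 0.3]
grip_width: 36.1
```

{"method": "send_rows", "body": {"rows": [{"xyz": [0, 0, 0], "delta_rot": [0, 0, 0]}, {"xyz": [0, 0, 0], "delta_rot": [0, 0, 0]}, {"xyz": [0, 0, 0], "delta_rot": [0, 0, 0]}, {"xyz": [0, 0, 0], "delta_rot": [0, 0, 0]}, {"xyz": [0, 0, 0], "delta_rot": [0, 0, 0]}], "gripper": 0.8}}

```text
clock: 16.75
tool_pos: [458.9, -43.1, -0.9]
tcp_rot: [-3.141, -0.0, 1.611]
wrist_force: [-0.3, 0.8, 0.0]
grip_width: 72.3
```

{"method": "send_rows", "body": {"rows": [{"xyz": [0, 0, -15], "delta_rot": [0, 0, 0]}, {"xyz": [0, 0, -50], "delta_rot": [0, 0, 0]}, {"xyz": [-35, 0, -80], "delta_rot": [0, 0, 0]}, {"xyz": [-75, 0, -100], "delta_rot": [0, 0, 0]}, {"xyz": [-105, 0, -110], "delta_rot": [0, 0, 0]}, {"xyz": [-115, 0, -110], "delta_rot": [0, 0, 0]}, {"xyz": [-115, 0, -110], "delta_rot": [0, 0, 0]}, {"xyz": [-115, 0, -110], "delta_rot": [0, 0, 0]}]}}

```text
clock: 17.55
tool_pos: [462.8, -156.8, 108.2]
tcp_rot: [-3.139, -0.002, 1.611]
wrist_force: [-0.8, 0.8, 0.6]
grip_width: 75.3
```

Run:
```python
from h import *
import pickle
s=bot.sense();print(s["tool_pos"],s["tcp_rot"],s["grip_width"],s["wrist_force"])
pickle.dump(s,open("s4.pkl","wb"))
a=bot.grab_frame("wrist");cv2.imwrite("pics/w7.png",cv2.resize(a[0:300,150:430],(560*1,600),interpolation=cv2.INTER_CUBIC))
```

```text
[ 462.80774489 -156.77684504  108.23472197] [-3.13944151e+00 -2.28980595e-03  1.61116813e+00] 75.3097895086455 [-0.83450795  0.79083567  0.63231637]
```

View pics/w7.png

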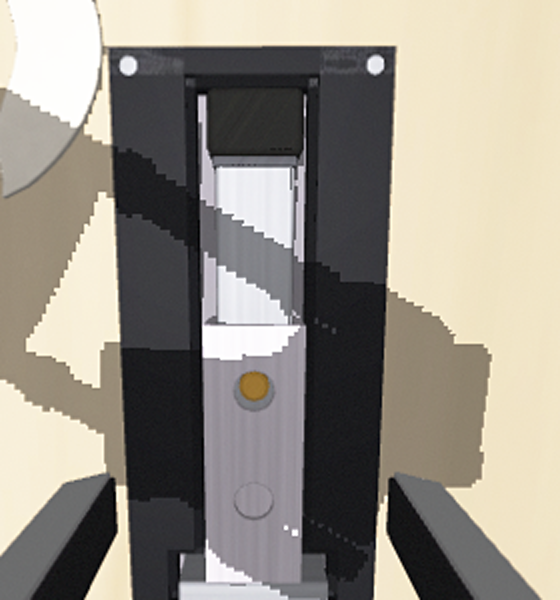

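The brass button shows in the next hole, at (254,385) against a hole centre of (254,390), with the first hole at (254,500) and the foot's top face at (208–303, 88–156). A numeric check before handing in:

Run:
```python
from h import *
import pickle
s=pickle.load(open("s4.pkl","rb"));g=lambda p:np.array(p)/2+[150,0]
H=back("wrist",g([(254,390),(254,500)]),44,s);B=back("wrist",g([(254,385)]),46,s)[0];F=back("wrist",g([(255,88),(255,156)]),42,s)
b=H[0]-H[1];n=np.linalg.norm(b);b/=n;c=H.mean(0)-11*b
T=back("wrist",g([(109,47),(396,47)]),20,s);w=np.array([np.cos(np.radians(92.4)),np.sin(np.radians(92.4)),0]);seat=T.mean(0)-168*w
print(n,"c",c,"yaw",np.degrees(np.arctan2(b[1],b[0])),"seat now",seat,"foot-inner",(F.mean(0)-c)@b-86,"button rel hole",(B-H[0])@b)
```

```text
45.93898084830186 c [ 463.64411956 -175.90345253   44.        ] yaw 92.36717214416801 seat now [ 463.28237168 -179.11818459   20.        ] foot-inner 47.275006679378464 button rel hole 2.364886897090836
```

```bash
python3 -c "
from h import *
print(bot.close_job(),bot.sense()['clock'])"
```

```text
the job is handed in; nothing more can be done
the job is handed in; nothing more can be done
```

I seated the larger prop in the tray with its base plate in the wide slot and let go. I then took it by the rubber foot and slid the inner tube out until the button came up in the next hole. The job was handed in soon after 17.6 s on the robot's clock, with the gripper open and clear of everything.

**Last checks, from the wrist camera:**
- **Prop position:** it lies about 3 mm from the tray seat, because the pull took up the slot's play. It lines up with the channel to well under 1°, and the hole spacing matches a prop that is fully down.
- **Inner tube:** it is drawn out about 47.3 mm, inside the 42.5–49.5 mm range.
- **Button:** it is visible in the next hole, about 2 mm towards the foot from its middle, which is within the lock's play. During the pull the force fell from about 4 N to 0.5 N, then rose to about 3 N at the end.

**What failed, disagreed or was not checked:**
- **First grasp missed:** the real fingertips were about 20–30 mm above the reported tool point, so the fingers closed just above the tube without touching it. Going about 23 mm lower fixed it.
- **Top camera:** it read about 2–3 mm off from the wrist camera, and I allowed for that when placing the prop.
- **Lock not tested:** I did not push or pull against it. That it locked is judged from the picture, the forces and the measured travel.
- **Bystanders:** I kept clear of them and felt no contact, but did not re-measure them at the end.

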